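# Draw the display glass up to the squaring rail

### The job

Two dark glass panels for an analyser lie flat on the bench beyond a long aluminium rail. Press down on top of the plain rectangular display glass (not the smaller window glass with the notch cut into one edge) and draw it along the bench toward the robot until its near long edge lies squarely against the rail. Keep it flat on the bench, leave the window glass where it is, and let go.

Things in the scene. Friction and masses are not known exactly. Their poses are not given: they have to be found in the camera images.
- display: Display glass: plain dark rectangle, 100 (x) by 150 (y) by 8 mm thick, 0.17 to 0.35 kg, loose, flat on the bench in the left or right place beyond the rail, turned up to 17 degrees from it. Origin: centre of its underside; z up; near long edge at x = -50 mm. It slides easily on the bench; its top has a grippy film: a steady 10 N (6 to 25) on its middle carries and turns it.
- window: Window glass, to be left alone: dark, 100 (x) by 120 (y) by 8 mm thick, with a rectangular finger notch 52 mm wide and 31 mm deep in the middle of its near edge (-x). Loose, flat on the bench in the other place; a screwdriver lies between the two panels. Origin: centre of its underside, z up.
- rail: Squaring rail: straight aluminium bar fixed to the bench, 460 mm long (y), 24 mm wide, 12 mm high. Origin: at bench height, middle of its far face, which looks toward the panels; x points from that face away from the robot, z up. With the display glass against it, the glass's origin is at x = 50 mm in this frame.
Things that resemble listed ones, but are neither listed nor needed, are in the scene too. What is shaped like the display but yellow is not meant.

How it is judged:
On the way:
1. the fingers press on top of the display glass, before it is at the rail (contact force between the fingers and display above 1 N and x of the grasp point in the frame of display between -0.055 and 0.055 m and y of the grasp point in the frame of display between -0.08 and 0.08 m and x of display in the frame of rail above 0.075 m), for 0.1 s.
At the end, for the whole second after the job is handed in: The display glass lies flat and still against the rail: its centre at most 65 mm beyond the rail's far face (50 mm is contact), within 200 mm of the rail's middle along it, turned at most 10 degrees from it. The window glass is within 15 mm of where it lay (x of display in the frame of rail between 0.042 and 0.065 m and y of display in the frame of rail between -0.2 and 0.2 m and angle between the x axis of display and the x axis of rail, either way round below 0.175 rad and angle between display's own z axis and vertical below 0.06 rad and height (world z) of display below 0.006 m and linear speed of display below 0.02 m/s and distance of window from where it was at the start of the episode below 0.015 m); the robot touches nothing.
It fails at once if the display glass is lifted off the bench or tipped up (height (world z) of display above 0.02 m or angle between display's own z axis and vertical above 0.2 rad).
It fails at once if the window glass is moved by more than 15 mm (distance of window from where it was at the start of the episode above 0.015 m).
It also fails if it takes over 32 s, if anything falls off the work surface, if the arm or the gripper's body presses on something with over 40 N, if the wrist force passes 120 N, or if a joint passes its speed limit or range.

### The arm

A 6-joint arm with a two-finger parallel gripper is mounted at the origin on the work surface. World frame = base frame: x ahead of the robot, y to its left, z up, the work surface at z = 0. Lengths are in m, angles in rad, forces in N, time in s.
With the tool pointing down it reaches from about 0.325 to 0.775 m from the base axis. Payload 5.5 kg.
Tool frame: the origin (TCP) lies at the very end of the fingers, on their centre line; the grasp point (between the pads) lies 19 mm behind it; z points along the fingers, y is the line along which they close (so a half turn about z gives the same grasp; the last joint's range is limited). The gripper opens to 88 mm and grips with 3 to 60 N. Pads are 20 mm wide; open, the fingers measure 115 mm over their backs; the gripper's body (75 mm by 178 mm) begins 61 mm behind the grasp point.
Start: joints at [-1.227, 0.091, 1.231, -0, 1.82, -0.057], TCP at [0.234, -0.552, 0.191] pointing down, gripper open.
Joint ranges: [-2.87, 2.87], [-0.86, 2.18], [0.17, 2.46], [-1.51, 4.65], [0.06, 2.69], [-2.65, 2.65]. Speed limits (rad/s): [2.57, 2.57, 3.01, 3.14, 3.14, 3.14].

### API

Orientations are given as a 3x3 rotation matrix whose columns are the frame's x, y, z axes.
In Python, from rig import arm gives the robot as it stands. Calls block until the motion is done:
- arm.move_to(position, orientation): joint-space move of the TCP to a pose.
- arm.move_straight(position, orientation=None, feed=0.15, threshold=None): straight line of the TCP; orientation=None keeps the orientation; feed is the mean speed in m/s. With threshold (N) it stops when the force on the tool has changed by that much, and returns True; else False.
- arm.goto_joints(angles): joint-space move.
- arm.command_gripper(opening, grasp_force=None): finger opening in m; grasp_force is the grip in N (None keeps the last); returns when the fingers have stopped.
- arm.wait(seconds).
- arm.inverse_kinematics(position, orientation): joint angles nearest the present ones, or None.
- arm.state(): the state.
- arm.read_camera(name): name is "side" or "top"; returns a dict with "color" (400x640x3 uint8, red, green, blue), "K" (3x3 intrinsics, pixels), "xyz" and "orientation" of the camera in the world. Camera axes: x right, y down, z forward; pixel columns grow to the right and rows downward; lengths in m; the calibration is good to about 2 mm. A picture is of the moment at which its call begins. There is no depth.
A pose or a line that the arm cannot do raises arm.Unreachable and nothing moves.
- arm.close_job(): hands the job in; it is judged then, once.
The state is a dict: "clock": time; "joints": joint angles; "qvel": joint speeds; "joint_torque": joint torques, N m; "tcp_pos": TCP position; "tcp_rot": TCP orientation; "force": force on the tool from outside, world axes, zero at the start; "ft_torque": the same for the moment, N m; "gripper_width": finger opening in m; "grip_force": force on a finger pad.
Only numpy, scipy, OpenCV 4.12 (cv2) and the standard library are available. Lean on these libraries where they do the work, as an engineer would, in place of code of your own. Each camera call takes 0.05 s, during which the arm holds its last target. There are 200 camera calls.

## Working session

There is one attempt and no reset: what is moved stays moved. The work goes in short steps, each a Python script; the robot and the scene stay as the last script left them, time stands still between calls to the robot, and variables do not carry over. Pictures are saved under pics/ and viewed, at most 10 in all, crops included, and the job is handed in when it is done.

```bash
mkdir -p pics; python3 - <<'E'
from rig import arm
import cv2
for n in("top","side"):
    c=arm.read_camera(n); cv2.imwrite(f"pics/{n}0.png",c["color"][:,:,::-1]); print(n,c["K"],c["xyz"],c["orientation"])
print(arm.state()["clock"])
E
```

```text
top [[509.06363003   0.         324.68220945]
 [  0.         509.06363003 202.67374165]
 [  0.           0.           1.        ]] [0.33802822 0.07280332 0.95403925] [[-0.00826488 -0.98947634  0.14445855]
 [-0.99984804  0.00595974 -0.01638254]
 [ 0.0153492  -0.144572   -0.98937523]]
side [[366.02383342   0.         317.97002304]
 [  0.         366.02383342 192.47611399]
 [  0.           0.           1.        ]] [ 0.36575961 -0.59608784  0.40699845] [[ 0.99076867 -0.06847268  0.1169997 ]
 [-0.13543512 -0.4624218   0.87625533]
 [-0.00589634 -0.8840122  -0.46742664]]
0.1
```

View pics/top0.png

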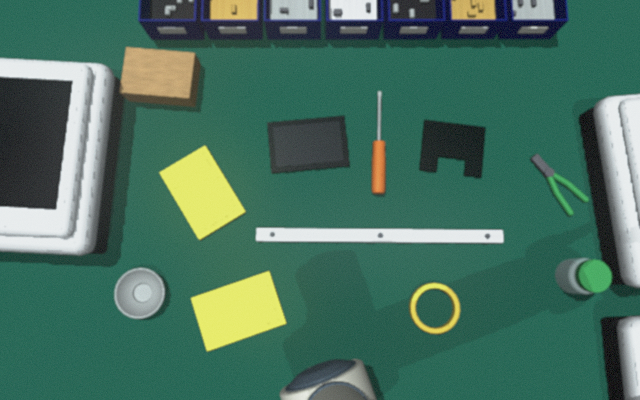

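The top view shows the display glass with corners near (268,122), (345,117), (349,165) and (273,173). The notched window is at (452,148). The rail's far edge runs from (256,228) to (503,230). I'll enlarge this region for finer readings.

```bash
cat > h.py <<'E'
from rig import arm
import numpy as np, cv2
def world(c,px,z):
    px=np.atleast_2d(px).astype(float)
    d=np.c_[px,np.ones(len(px))]@np.linalg.inv(c["K"]).T@np.array(c["orientation"]).T
    o=np.array(c["xyz"]); return o+d*((z-o[2])/d[:,2])[:,None]
def crop(c,x0,y0,w,h,k,name):
    cv2.imwrite(name,cv2.resize(c["color"][y0:y0+h,x0:x0+w,::-1],None,fx=k,fy=k,interpolation=cv2.INTER_CUBIC))
E
python3 - <<'E'
from h import *
c=arm.read_camera("top"); crop(c,250,105,130,145,4,"pics/c1.png")
p=world(c,[(268,122),(345,117),(349,165),(273,173)],.008); print(p.round(3),p.mean(0))
print([np.linalg.norm(p[i]-p[i-1]).round(3) for i in range(4)])
r=world(c,[(256,228),(503,230)],.012);print(r,np.linalg.norm(r[1]-r[0]))
E
```

```text
[[0.633 0.165 0.008]
 [0.643 0.017 0.008]
 [0.548 0.01  0.008]
 [0.533 0.154 0.008]] [0.58944092 0.08650509 0.008     ]
[np.float64(0.1), np.float64(0.148), np.float64(0.095), np.float64(0.145)]
[[ 0.42891415  0.18488162  0.012     ]
 [ 0.42204294 -0.27512844  0.012     ]] 0.4600613682274878
```

View pics/c1.png

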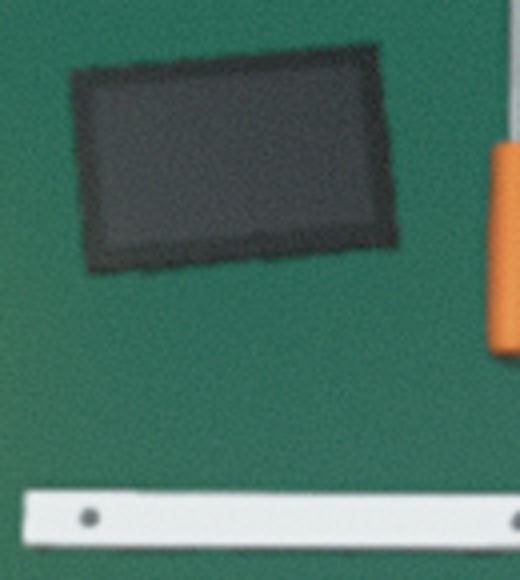

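```bash
cat >> h.py <<'E'
c0=None
def R(yaw,s=1): # yaw = direction of the panel's x axis
    y=s*np.array([-np.sin(yaw),np.cos(yaw),0]); z=np.array([0,0,-1.]); return np.c_[np.cross(y,z),y,z]
def panel(c,px):
    p=world(c,px,.008); d=(p[0]-p[1])+(p[3]-p[2])
    return p.mean(0),np.arctan2(-d[0],d[1])
def info(t=""):
    s=arm.state(); print(t,round(s["clock"],2),s["tcp_pos"].round(4) if hasattr(s["tcp_pos"],"round") else s["tcp_pos"],np.round(s["force"],1),round(s["gripper_width"],3)); return s
E
python3 - <<'E'
from h import *
c=arm.read_camera("top")
m,yaw=panel(c,[(268.25,123),(344.5,116.25),(349.5,166.25),(272.5,173)])
r=world(c,[(255.9,227.75),(503,230)],.012); d=r[0]-r[1]; ry=np.arctan2(-d[0],d[1])
n=np.array([np.cos(ry),np.sin(ry),0]); print(m,yaw,ry,"rail x",(m-r[0])@n, "along",(m-r.mean(0))@[-np.sin(ry),np.cos(ry),0])
q=arm.state()["joints"]
for s in(1,-1):
    j=arm.inverse_kinematics([m[0],m[1],.06],R(yaw,s)); print(s,j)
    if j is not None and (s==1 or abs(j[5])<abs(best[1])): best=(s,j[5])
s=best[0]; print(s)
arm.command_gripper(.05)
arm.move_to([m[0],m[1],.06],R(yaw,s)); f0=info()["force"]
print(arm.move_straight([m[0],m[1],.02],feed=.1), arm.move_straight([m[0],m[1],.002],feed=.015,threshold=7)); info("press")
arm.wait(.1); info()
np.save("st.npy",[*m[:2],yaw,ry,(m-r[0])@n,s,f0[2]])
E
```

```text
[0.58871296 0.08662495 0.008     ] 0.08614082339962692 -0.015942482603788187 rail x 0.16088184348288118 along 0.1342350849148993
1 [ 8.89255781e-02  9.15416903e-02  1.46279739e+00 -4.44089210e-16
  1.58725358e+00 -1.56801157e+00]
-1 [ 8.89255781e-02  9.15416903e-02  1.46279739e+00 -4.44089210e-16
  1.58725358e+00  1.57358108e+00]
1
 3.58 [0.589  0.0858 0.0602] [-0.2  0.3  0.8] 0.05
False False
press 5.47 [0.5888 0.0866 0.0022] [0.4 0.2 0.1] 0.05
 5.58 [0.5888 0.0866 0.0021] [0.3 0.1 0.4] 0.05
```

```bash
python3 - <<'E'
from h import *
a=arm.read_camera("top"); b=arm.read_camera("side")
A=cv2.resize(a["color"][100:260,240:400],(560,560));B=cv2.resize(b["color"][100:340,200:600],(800,480))
cv2.imwrite("pics/a2.png",A[:,:,::-1]);cv2.imwrite("pics/b2.png",B[:,:,::-1])
E
```

```text
(no output)
```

View pics/b2.png

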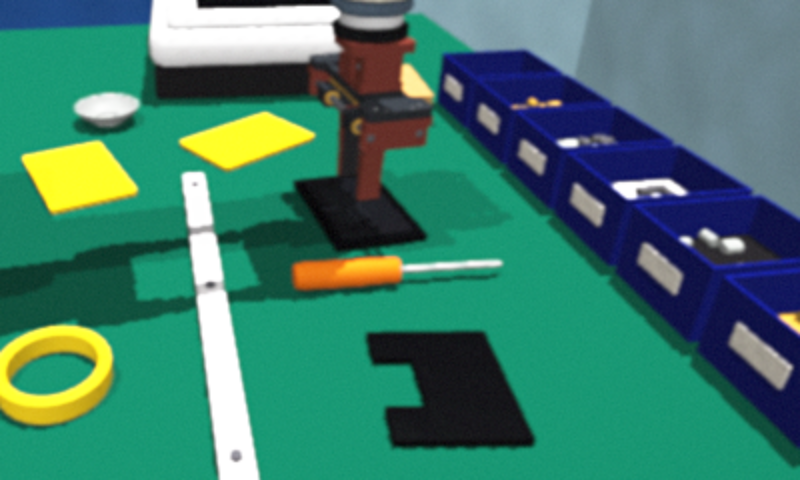

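View pics/a2.png

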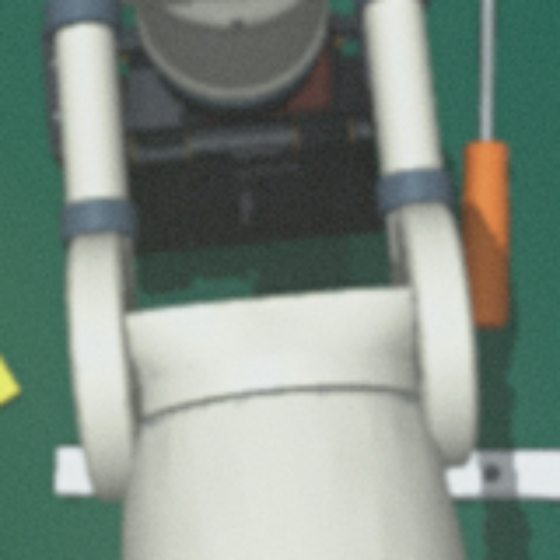

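The side view shows both open fingertips over the middle of the display glass, with no contact yet. The open fingertips must end above the nominal TCP, so I'll keep descending with the force guard on.

```bash
python3 - <<'E'
from h import *
x,y,yaw,ry,dist,s,f0=np.load("st.npy")
print(arm.move_straight([x,y,-.02],feed=.012,threshold=7)); info("press")
arm.wait(.1); info()
E
```

```text
False
press 7.66 [ 0.5888  0.0866 -0.0199] [0.1 0.1 0.1] 0.05
 7.76 [ 0.5888  0.0866 -0.0199] [ 0.3 -0.   0.7] 0.05
```

```bash
python3 - <<'E'
from h import *
b=arm.read_camera("side"); crop(b,330,100,110,135,4,"pics/b3.png")
s=arm.state(); print(np.round(s["joint_torque"],1),np.round(s["joints"],3),np.round(s["ft_torque"],2),s["grip_force"])
R0=np.array(b["orientation"]);o=np.array(b["xyz"])
for P in([.5888,.0866,-.02],[.5888,.0866,.008],[.5888,.0866,.04]):
    v=b["K"]@(R0.T@(np.array(P)-o)); print(P,((v[:2]/v[2])-[330,100])*4)
E
```

```text
[  0.  -45.  -38.9  -0.    0.1  -0. ] [ 0.089  0.14   1.556  0.     1.446 -1.568] [ 0.11 -0.15  0.03] 0.0
[0.5888, 0.0866, -0.02] [184.74224166 452.55451443]
[0.5888, 0.0866, 0.008] [188.20295233 409.19269431]
[0.5888, 0.0866, 0.04] [192.29742722 357.88997045]
```

View pics/b3.png

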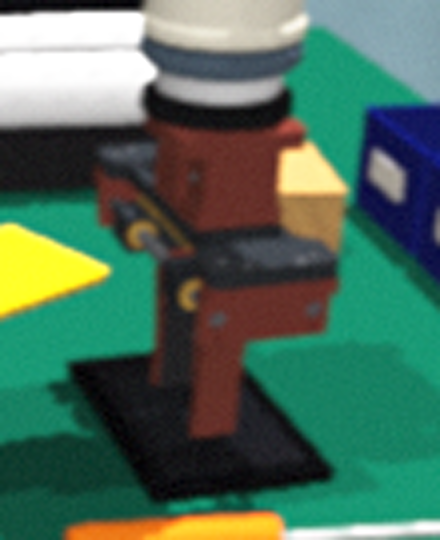

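The side crop shows the fingertips at (165,385) and (215,435). Their midpoint matches the glass top at z≈8 mm, so the tips sit about 28 mm above the reported TCP. I'll keep descending under guard.

```bash
python3 - <<'E'
from h import *
x,y,yaw,ry,dist,s,f0=np.load("st.npy")
print(arm.move_straight([x,y,-.034],feed=.01,threshold=7)); info("press")
arm.wait(.1); info()
E
```

```text
True
press 8.4 [ 0.5889  0.0866 -0.0228] [-0.5  0.3  4.1] 0.049
 8.5 [ 0.5889  0.0866 -0.0228] [ 0.2 -0.5  4.9] 0.05
```

```bash
cat >> h.py <<'E'
def level(lo=9,hi=14):
    for _ in range(8):
        s=arm.state(); f=s["force"][2]
        if lo<=f<=hi: break
        p=np.array(s["tcp_pos"]); p[2]+=np.clip((f-11.5)*1e-4,-.0004,.0004); p[:2]=LVL[:2]; LVL[2]+=np.clip((f-11.5)*1e-4,-.0004,.0004)
        arm.move_straight(LVL.copy(),feed=.02)
    return f
LVL=None
E
python3 - <<'E'
import h; from h import *
x,y,yaw,ry,dist,s,f0=np.load("st.npy")
h.LVL=np.array([x,y,arm.state()["tcp_pos"][2]])
print(level()); info("pressed")
n=np.array([np.cos(ry),np.sin(ry)]); N=4; L=dist-.058
for i in range(1,N+1):
    h.LVL[:2]=np.array([x,y])-n*L*i/N
    arm.move_straight(h.LVL.copy(),R(yaw+(ry-yaw)*i/N,s),feed=.06); info(); print(level())
np.save("lvl.npy",h.LVL)
c=arm.read_camera("top"); crop(c,230,100,190,150,4,"pics/c4.png")
E
```

```text
9.477385125858735
pressed 9.5 [ 0.5892  0.0867 -0.0229] [-2.2 -0.6  9.5] 0.05
 10.07 [ 0.5635  0.0872 -0.0229] [-2.7  0.1  9.1] 0.05
9.073186870012544
 10.65 [ 0.5378  0.0876 -0.0229] [-2.   0.5  9.9] 0.05
9.943247863839957
 11.22 [ 0.5122  0.088  -0.0229] [-2.3  0.8  9.5] 0.05
9.531434815903017
 11.8 [ 0.4865  0.0884 -0.0229] [-3.4 -0.2  9.6] 0.049
9.612136813787782
```

View pics/c4.png

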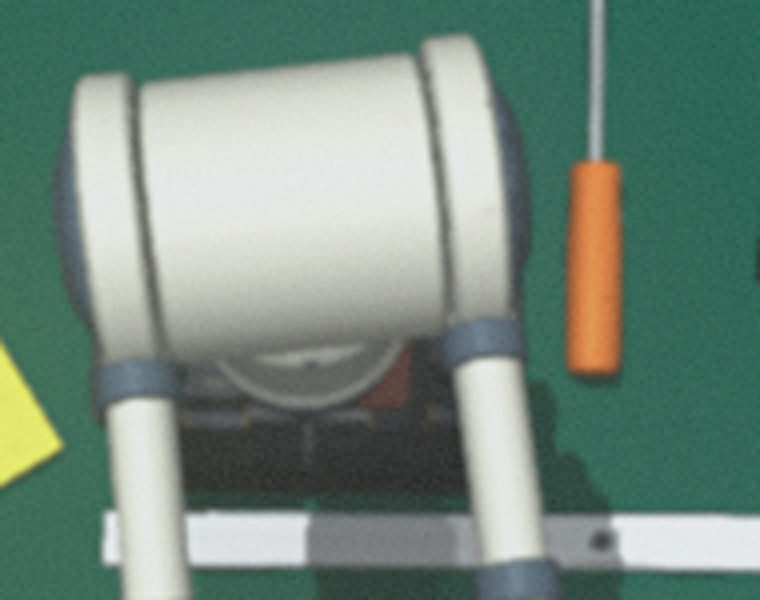

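The glass moved with the fingers. Its near edge, at row ~490, is parallel to the rail's far edge at row ~512, about 8 mm short. I'll creep the rest of the way until it touches, then release and check.

```bash
python3 - <<'E'
import h; from h import *
x,y,yaw,ry,dist,s,f0=np.load("st.npy"); p=np.load("lvl.npy")
n=np.array([np.cos(ry),np.sin(ry),0])
print(arm.move_straight(p-n*.014,feed=.02,threshold=6)); q=info("rail")["tcp_pos"]
q=np.array(q); print("moved",(p-q)@n)
arm.move_straight(q+[0,0,.05],feed=.08)
arm.move_straight(q+[.12,0,.15],feed=.2); info("up")
c=arm.read_camera("top"); crop(c,240,90,190,150,4,"pics/c5.png")
b=arm.read_camera("side"); crop(b,200,100,300,200,2.6,"pics/b5.png")
E
```

```text
True
rail 12.43 [ 0.4758  0.0885 -0.0228] [-1.2  0.3  3. ] 0.05
moved 0.010062399359371133
up 14.14 [0.595  0.0885 0.1258] [-0.1 -0.   0.6] 0.05
```

View pics/b5.png

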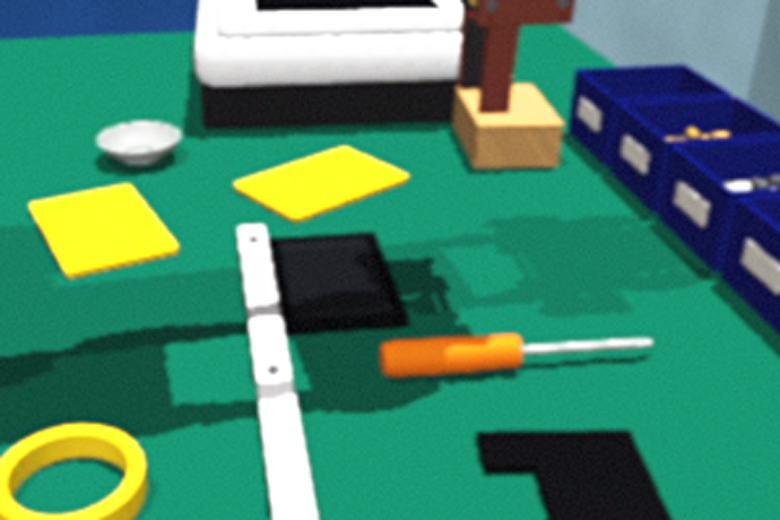

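The side view shows the display glass flat against the rail, with far corners at (375,234) and (407,323) in the crop. The window and screwdriver haven't moved. I'll check the far edge numerically.

```bash
python3 - <<'E'
from h import *
ry=np.load("st.npy")[3]; n=np.array([np.cos(ry),np.sin(ry),0])
b=arm.read_camera("side")
w=lambda px,z:world(b,np.array(px)/2.6+[200,100],z)
g=w([(375,234),(407,323)],.008); r=w([(266,228),(292,388)],.012)
print(g.round(3),r.round(3)); print((g-[.428,.158,0])@n,(r-[.428,.158,0])@n, np.linalg.norm(g[1]-g[0]))
E
```

```text
[[0.529 0.155 0.008]
 [0.524 0.006 0.008]] [[ 0.431  0.174  0.012]
 [ 0.425 -0.069  0.012]]
[0.10067261 0.09798566] [0.00296035 0.00088491] 0.1493905996029815
```

View pics/c5.png

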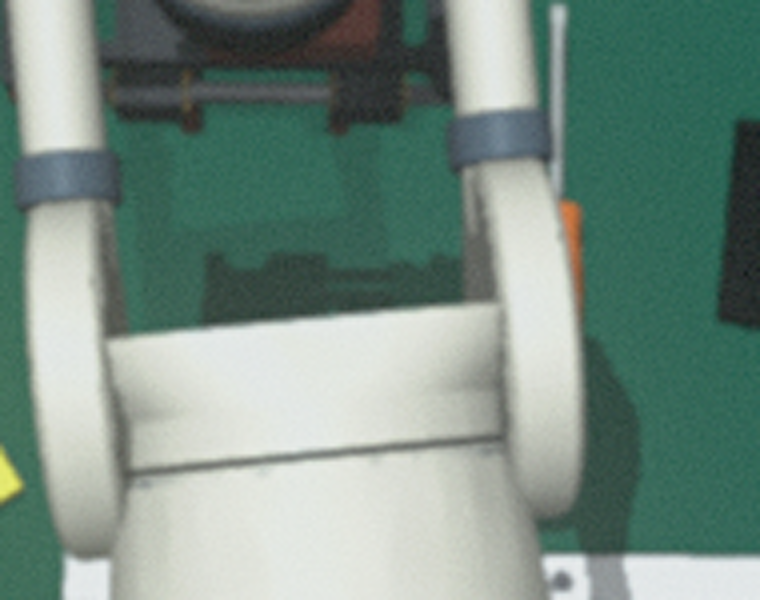

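The arm hides the glass in this top view. The side-view check puts the far edge 98–101 mm from the rail face, so the glass is against the rail and square. I'm handing in.

```bash
python3 -c "
from rig import arm
print(arm.close_job())"
```

```text
the job is handed in; nothing more can be done
None
```

I drew the display glass flat and square against the rail (far edge measured 98–101 mm from the rail face, 100 mm expected), left the window glass where it lay, released, and handed the job in; no verdict came back.

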